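# Let a varnished frame down the drying rack and catch it

## Task

A small, freshly varnished frame hangs from its carrier at the top of the sloping drying rack: press the thumb paddle to let the carrier go, leave it to run untouched until it comes out from under the wire guard, then catch it by the axle tube on the open rails and bring it to a standstill well short of the cradle (30 mm or more) for a good second. Ease it on slowly into the cradle at the low end, let go and leave it there at rest with the frame hanging still. The varnish is wet: take up the carrier's speed and brake it softly, so that the hanging frame never swings more than 0.12 rad (7 degrees) from plumb, and leave the jar, the bottle and the tin around the rack alone.

Things in the scene. Friction and masses are not known exactly. Their poses are not given: they have to be found in the camera images.
- rack: Fixed base of the drying rack, 250 mm wide (x), 700 long (y); origin under its middle. Its rail bed is hinged at the high end; +y is downhill. Two steel rails, 10 mm thick, run down it at x = -62 and +62 mm. Plywood cheeks at x = 88 to 100 mm either side, tops 10 mm above the carrier's axle. Between the rails the lane is free down to the base (15 mm) and open from above except under the guard.
- bed (a joint): Fall of the rail bed (rad), clamped somewhere between 0.050 and 0.064: the axle's path falls tan(bed) m per metre of level distance, in a straight line from the latch to the cradle.
- carrier: Wheelset; origin mid-axle, x along the axle, starting 500 mm uphill of the cradle. Two grey wheels, 60 mm diameter, roll on the rails at x = -62 and +62 mm; steel axle tube 20 mm diameter, 160 long; white hanger sleeves on it at x = 28 to 36 mm each side, bare between. 0.45 kg (+-20 %). Let go, it gains speed for about 0.5 s, then runs at a steady 0.12 to 0.18 m/s, faster on a steeper bed.
- frame: Small dark wooden frame (84 mm wide, 60 high, 14 thick, 0.30 kg) that hangs freely from the carrier's axle. Its origin is the middle of the axle, so it travels with the carrier; its z axis points up and is plumb at rest, x along the axle. Frame middle 54 mm, top edge 24 mm under the axle. It swings about the axle like a pendulum, period about 0.5 s, slowly damped.
- latch (a joint): Angle of the latch lever (rad): 0 closed, two pawls stand before the axle's ends; grows to its stop at 0.7 as the paddle is pressed down. The carrier is free from about 0.3; press it past 0.5. It stays where it is left; the paddle needs about 1 to 2 N.
- paddle (a point): Middle of the top face of the black thumb paddle (46 mm along rack x, 34 mm along rack y) at the high end of the rack, 65 mm uphill of the lever's pivot and 115 mm uphill of the waiting axle; pressed straight down from above it goes down about 40 mm. Axes as the bed's at angle 0.
- guard_end (a point): Point of the axle's path under the lower end of the wire guard: middle of the lane, 200 mm uphill of the cradle; x across the lane, y down along it. The guard (6 mm rods, 28 mm apart, centred 44 mm above the axle's path) roofs the lane from the latch down to here; from here to the cradle the lane is open. The carrier comes by here some 2 to 2.5 s after it is freed.
- cradle (a point): Where the middle of the axle lies in the cradle, the V where the rails turn up by 22 degrees into end hooks 50 mm long: middle of the lane, about 150 mm above the bench; x across the lane, y down along it.
- brush_jar: Glass jar with brushes, 72 mm across, jar 100 mm high (brushes to 265 mm), beyond the low end of the rack. Origin under its middle. To be left alone.
- varnish: Amber glass bottle, 60 mm across, 150 mm high, at the far side of the rack. Origin under its middle. To be left alone.
- ink_tin: Flat ink tin, 84 mm across, 55 mm high, beyond the high end of the rack. Origin under its middle. To be left alone.
Mind the look-alikes: they are no part of the job. Of the things like the frame, leave any that is purple; of the rest the smaller one is meant.

How it is judged:
By the outcome, as a careful person would: the job done as asked, in the order asked, and still so for the second after the job is handed in, with the robot touching nothing.
It also fails if it takes over 38 s, if anything falls off the work surface, if the arm or the gripper's body presses on something with over 40 N, if the wrist force passes 120 N, or if a joint passes its speed limit or range.

## Robot

A 6-joint arm with a two-finger parallel gripper is mounted at the origin on the work surface. World frame = base frame: x ahead of the robot, y to its left, z up, the work surface at z = 0. Lengths are in m, angles in rad, forces in N, time in s.
With the tool pointing down it reaches from about 0.35 to 0.925 m from the base axis. Payload 6.4 kg.
Tool frame: the origin (TCP) lies midway between the tips of the shut fingers; the grasp point (between the pads) lies 19 mm behind it; z points along the fingers, y is the line along which they close (so a half turn about z gives the same grasp; the last joint's range is limited). The gripper opens to 94 mm and grips with 3 to 60 N. Pads are 16 mm wide; open, the fingers measure 119 mm over their backs; the gripper's body (75 mm by 177 mm) begins 78 mm behind the grasp point.
Start: joints at [-0.174, 0.245, 1.558, -0, 1.339, -0.174], TCP at [0.65, 0, 0.205] pointing down, gripper open.
Joint ranges: [-3.13, 3.13], [-1.02, 2.26], [0.13, 2.54], [-0.95, 4.09], [0.21, 2.88], [-2.74, 2.74]. Speed limits (rad/s): [2.57, 2.57, 3.14, 3.14, 3.14, 3.14].

## Interface

Orientations are given as a 3x3 rotation matrix whose columns are the frame's x, y, z axes.
In Python, from plant import r gives the robot as it stands. Calls block until the motion is done:
- r.goto(position, orientation): joint-space move of the TCP to a pose.
- r.servo_line(position, orientation=None, vel=0.15, max_force=None): straight line of the TCP; orientation=None keeps the orientation; vel is the mean speed in m/s. With max_force (N) it stops when the force on the tool has changed by that much, and returns True; else False.
- r.move_j(angles): joint-space move.
- r.set_gripper(opening, squeeze=None): finger opening in m; squeeze is the grip in N (None keeps the last); returns when the fingers have stopped.
- r.dwell(seconds).
- r.ik(position, orientation): joint angles nearest the present ones, or None.
- r.get_state(): the state.
- r.snapshot(name): name is "scene" or "side" or "wrist"; returns a dict with "frame" (480x640x3 uint8, red, green, blue), "mtx" (3x3 intrinsics, pixels), "R" (3x3) and "t" (3): a world point X has camera coordinates R X + t. Camera axes: x right, y down, z forward; pixel columns grow to the right and rows downward; lengths in m; the calibration is good to about 2 mm. A picture is of the moment at which its call begins. There is no depth.
A pose or a line that the arm cannot do raises r.PlanningError and nothing moves.
- r.hand_in(): hands the job in; it is judged then, once.
Trained networks look in a picture, given as the dict that the camera call returned (one of the last four; its "shot" number tells which), for a name from the list of things; names that differ only in an ending like _2 or _b are one class to them, and where a whole thing is asked for, a point or a joint stands for the part that bears it (a point fixed in the world has none). Each returns a list of dicts, best first, with "score" (0 to 1); they miss things now and then, are a little off and sometimes report something else, mostly with a low value. They report only what shows in the picture. A call takes as long as a camera call. They do not tell look-alikes from the thing itself.
- r.recognise(name, picture): "xy" ([column, row] in pixels, amid what is visible of it).
- r.outline_of(name, picture): "pixels" (480x640 bool, what is visible of it) and "xy" ([column, row] in pixels, amid what is visible of it).
- r.pinpoint(name, picture): "xy" ([column, row] in pixels: a listed point, or the origin of a listed thing).
The state is a dict: "time_s": time; "joint_positions": joint angles; "joint_vel": joint speeds; "effort": joint torques, N m; "tcp_pos": TCP position; "ee_rot": TCP orientation; "force": force on the tool from outside, world axes, zero at the start; "torque": the same for the moment, N m; "opening": finger opening in m; "grasp_force": force on a finger pad.
Only numpy, scipy, OpenCV 4.12 (cv2) and the standard library are available. Lean on these libraries where they do the work, as an engineer would, in place of code of your own. Each camera call takes 0.05 s, during which the arm holds its last target. There are 200 camera calls.

## Working session

There is one attempt and no reset: what is moved stays moved. The work goes in short steps, each a Python script; the robot and the scene stay as the last script left them, time stands still between calls to the robot, and variables do not carry over. Pictures are saved under pics/ and viewed, at most 10 in all, crops included, and the job is handed in when it is done.

```bash
ls; mkdir -p pics; cat > h.py <<'E'
from plant import r
import numpy as np, cv2
def save(p,n): cv2.imwrite(f'pics/{n}.png',p['frame'][:,:,::-1])
def tri(obs):
    # obs: list of (pic, xy)
    A=[]
    for p,xy in obs:
        P=p['mtx']@np.c_[p['R'],p['t']]
        A+= [xy[0]*P[2]-P[0], xy[1]*P[2]-P[1]]
    X=np.linalg.svd(np.array(A))[2][-1]; return X[:3]/X[3]
def proj(p,X):
    c=p['R']@np.asarray(X)+p['t']; q=p['mtx']@c; return q[:2]/q[2]
E
python3 - <<'E'
from h import *
a=r.snapshot('scene'); b=r.snapshot('side')
save(a,'scene0'); save(b,'side0')
for n in ['paddle','guard_end','cradle','carrier','frame','rack','brush_jar','varnish','ink_tin']:
    for q,p in (('scene',a),('side',b)):
        print(n,q,[(np.round(d['xy']).tolist(),round(d['score'],2)) for d in r.pinpoint(n,p)[:4]])
for p in (a,b): print((-p['R'].T@p['t']).round(3), p['R'].round(2).tolist())
print(r.get_state()['time_s'])
E
```

```text
pics
paddle scene []
paddle side [([437.0, 308.0], 0.75), ([354.0, 282.0], 0.17)]
guard_end scene [([330.0, 254.0], 0.81), ([381.0, 299.0], 0.36), ([301.0, 347.0], 0.28)]
guard_end side [([341.0, 217.0], 0.82)]
cradle scene [([381.0, 300.0], 0.78)]
cradle side [([305.0, 181.0], 0.87)]
carrier scene [([308.0, 144.0], 0.76), ([428.0, 245.0], 0.72), ([300.0, 348.0], 0.66)]
carrier side [([227.0, 241.0], 0.97), ([408.0, 285.0], 0.83), ([320.0, 381.0], 0.72)]
frame scene [([308.0, 142.0], 0.79), ([429.0, 245.0], 0.72)]
frame side [([406.0, 285.0], 0.89), ([227.0, 238.0], 0.86), ([321.0, 382.0], 0.71), ([350.0, 276.0], 0.16)]
rack scene [([311.0, 268.0], 0.79)]
rack side [([355.0, 280.0], 0.65)]
brush_jar scene [([423.0, 360.0], 0.89)]
brush_jar side [([279.0, 197.0], 0.8)]
varnish scene [([300.0, 349.0], 0.96)]
varnish side [([380.0, 222.0], 0.86)]
ink_tin scene [([224.0, 194.0], 0.44)]
ink_tin side [([456.0, 386.0], 0.9)]
[1.055 0.625 1.221] [[-0.69, 0.73, -0.01], [0.58, 0.54, -0.61], [-0.44, -0.42, -0.79]]
[-0.22  -0.905  1.207] [[0.83, -0.56, 0.01], [-0.36, -0.56, -0.75], [0.42, 0.61, -0.67]]
1.0
```

View pics/scene0.png

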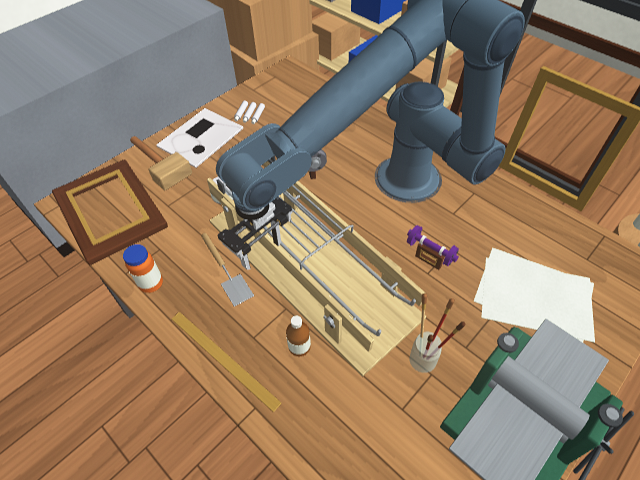

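View pics/side0.png

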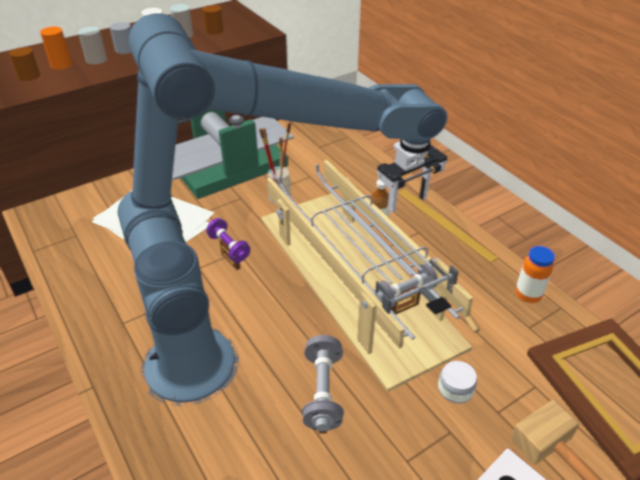

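The scene view shows the rack in the middle, with the cradle at (381,300) and guard end at (330,254). The gripper hides the carrier. In the side view there are three things like the carrier and frame:
- (408,285): on the rack under the guard, waiting at the latch. This is the one meant.
- (227,241): purple, left alone.
- (321,381): grey and larger, lying on the bench, not on the rack.

The paddle is at side (437,308).

```bash
python3 - <<'E'
from h import *
s=r.snapshot('side'); a=r.snapshot('scene')
im=cv2.resize(s['frame'][200:430,190:500],None,fx=2.5,fy=2.5,interpolation=cv2.INTER_CUBIC)
cv2.imwrite('pics/crop1.png',im[:,:,::-1])
o=lambda n,p:r.pinpoint(n,p)[0]['xy']
X={n:tri([(a,o(n,a)),(s,o(n,s))]) for n in('cradle','guard_end','varnish','brush_jar')}
for k,v in X.items(): print(k,v.round(4))
C,G=X['cradle'],X['guard_end']; d=C-G; print(np.linalg.norm(d), np.degrees(np.arctan2(d[1],d[0])), -d[2]/np.linalg.norm(d[:2]))
u=d/np.linalg.norm(d)
for L in (500,615): print(L,(C-u*L/1e3).round(3), proj(s,C-u*L/1e3).round(1))
print(r.pinpoint('paddle',s),r.pinpoint('carrier',s))
E
```

```text
Traceback (most recent call last):
IndexError: list index out of range
```

View pics/crop1.png

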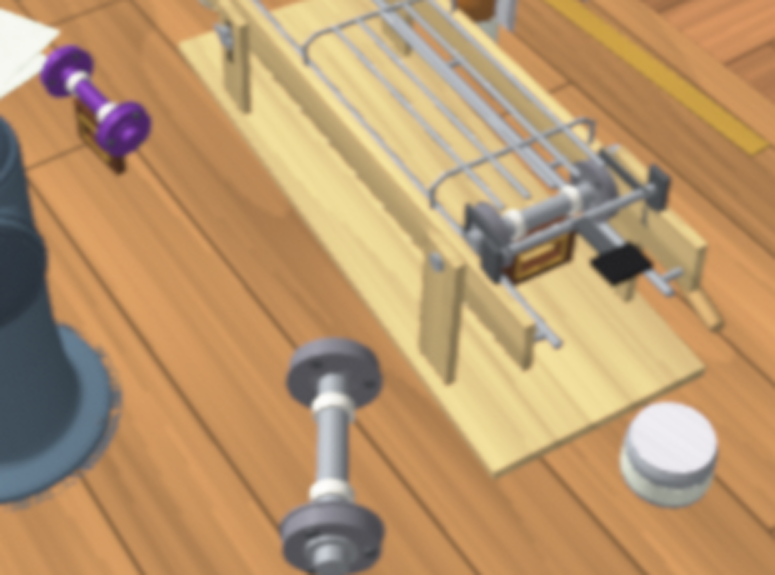

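The crop confirms it: the small grey wheelset with the brown frame waits on the rails at about side (405,285). The black paddle is at about (438,306). The purple one and the big grey one on the bench are look-alikes.

```bash
cat >> h.py <<'E'
def find(names,pics,thr=.4):
    X={}
    for n in names:
        o=[]
        for p in pics:
            d=[q for q in r.pinpoint(n,p) if q['score']>thr]
            if d: o.append((p,d[0]['xy']))
        X[n]=(tri(o) if len(o)>1 else None, o)
    return X
E
python3 - <<'E'
from h import *
s=r.snapshot('side'); a=r.snapshot('scene')
X=find(['cradle','guard_end','varnish','brush_jar','paddle','ink_tin'],[a,s])
for k,(v,o) in X.items(): print(k,v if v is None else v.round(4),[np.round(q[1],1).tolist() for q in o])
C,G=X['cradle'][0],X['guard_end'][0]; d=C-G; print(np.linalg.norm(d), np.degrees(np.arctan2(d[1],d[0])), -d[2]/np.linalg.norm(d[:2]))
u=d/np.linalg.norm(d)
for L in (500,615): print(L,(C-u*L/1e3).round(3), proj(s,C-u*L/1e3).round(1))
E
```

```text
cradle [0.5171 0.2931 0.151 ] [[381.2, 300.4], [305.7, 182.0]]
guard_end [0.5079 0.1026 0.1654] [[327.7, 253.0], [340.0, 214.6]]
varnish [ 0.7062  0.1717 -0.008 ] [[301.1, 347.6], [381.3, 223.3]]
brush_jar [ 0.5054  0.4406 -0.0074] [[422.1, 360.9], [278.8, 199.4]]
paddle None [[438.9, 303.4]]
ink_tin [ 0.6966 -0.134  -0.5002] [[301.0, 347.3], [456.7, 388.8]]
0.19122568884245272 87.25353615162676 0.07574224640473594
500 [ 0.493 -0.205  0.189] [410.7 280.2]
615 [ 0.488 -0.319  0.197] [442.3 309.8]
```

```bash
python3 - <<'E'
from h import *
import pickle
st=r.get_state(); print(st['time_s'],st['ee_rot'].round(2).tolist() if hasattr(st['ee_rot'],'round') else st['ee_rot'])
R0=np.array(st['ee_rot'])
t0=st['time_s']; r.goto([0.50,-0.33,0.36],R0); t1=r.get_state()['time_s']; r.set_gripper(.05); t2=r.get_state()['time_s']; print(t1-t0,t2-t1)
P={n:r.snapshot(n) for n in('scene','side','wrist')}
D={}
for n in('paddle','cradle','guard_end','carrier'):
    for c,p in P.items():
        D[n,c]=[(d['xy'],d['score']) for d in r.pinpoint(n,p)[:4]]; print(n,c,[(np.round(x,1).tolist(),round(s,2)) for x,s in D[n,c]])
pickle.dump((P,D),open('obs.pkl','wb')); 
save(P['wrist'],'w1'); print(r.get_state()['time_s'], (-P['wrist']['R'].T@P['wrist']['t']).round(3))
E
```

```text
2.15 [[0.0, 1.0, -0.0], [1.0, -0.0, 0.0], [0.0, -0.0, -1.0]]
1.4667 0.8250000000000002
paddle scene [([233.2, 157.0], 0.77)]
paddle side [([439.1, 305.6], 0.71)]
paddle wrist [([293.8, 208.3], 0.71)]
cradle scene [([384.5, 295.9], 0.72), ([329.4, 250.6], 0.62)]
cradle side [([307.9, 182.7], 0.72)]
cradle wrist []
guard_end scene [([330.8, 250.7], 0.62)]
guard_end side [([340.8, 217.4], 0.59), ([306.5, 180.3], 0.31)]
guard_end wrist []
carrier scene [([256.7, 188.5], 0.81), ([428.6, 246.1], 0.64), ([309.3, 141.6], 0.61)]
carrier side [([405.4, 285.6], 0.82), ([320.6, 383.1], 0.76), ([227.7, 237.2], 0.7)]
carrier wrist [([298.6, 67.0], 0.81), ([38.4, 154.9], 0.76)]
5.1917 [ 0.501 -0.255  0.54 ]
```

View pics/w1.png

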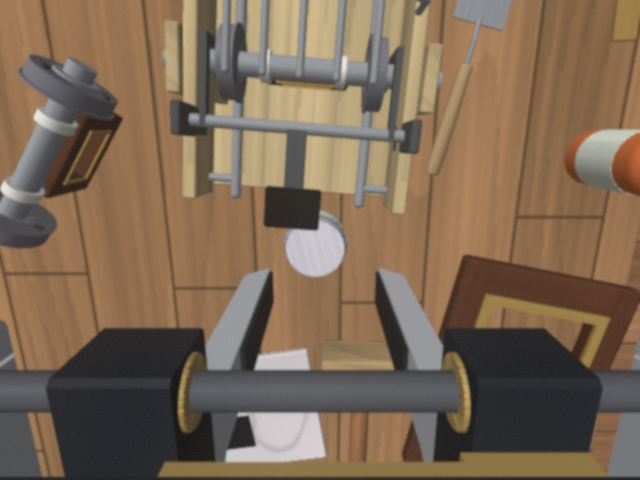

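The wrist view shows the black paddle at (293,208), its arm and the latch bar at row 128. The waiting axle is at about (300,67) under the rods, and the tin is behind the paddle at (316,245). Now I'll fit the rack geometry.

```bash
cat > fit.py <<'E'
from h import *
import pickle
from scipy.optimize import least_squares
P,D=pickle.load(open('obs.pkl','rb'))
b0=(P['scene'],P['side'])
obs=[('cradle',P['scene'],[381.2,300.2]),('cradle',P['scene'],[381.2,300.4]),('cradle',P['scene'],[384.5,295.9]),
('cradle',P['side'],[305,181]),('cradle',P['side'],[305.7,182]),('cradle',P['side'],[307.9,182.7]),
('guard_end',P['scene'],[330,254]),('guard_end',P['scene'],[327.7,253]),('guard_end',P['scene'],[330.8,250.7]),
('guard_end',P['side'],[341,217]),('guard_end',P['side'],[340,214.6]),('guard_end',P['side'],[340.8,217.4]),
('carrier',P['scene'],[256.7,188.5]),('carrier',P['side'],[405.4,285.6]),('carrier',P['side'],[408,285]),('carrier',P['side'],[406,285]),('carrier',P['wrist'],[298.6,67.])]
L={'cradle':0,'guard_end':.2,'carrier':.5}
def line(q):
    u=np.array([np.cos(q[3])*np.cos(q[4]),np.sin(q[3])*np.cos(q[4]),-np.sin(q[4])]); return q[:3],u
def res(q):
    C,u=line(q); e=[(proj(p,C-u*L[n])-xy)/2 for n,p,xy in obs]
    return np.r_[np.ravel(e),(q[4]-.057)/.004,(q[2]-.15)/.004]
f=least_squares(res,[.517,.293,.151,1.55,.057],loss='soft_l1')
C,u=line(f.x)
if __name__=='__main__':
    print('C',C.round(4),'yaw',np.degrees(f.x[3]).round(2),'bed',f.x[4].round(4),'sig',np.sqrt(np.diag(np.linalg.inv(f.jac.T@f.jac))).round(4))
    for n,p,xy in obs: print(n,(proj(p,C-u*L[n])-xy).round(1),end=' ')
    print('\ncarrier',(C-.5*u).round(4),'guard',(C-.2*u).round(4))
    pd=tri([(P[c],D['paddle',c][0][0]) for c in P]); print('paddle',pd.round(4),'along',(pd-C)@u, 'side', np.cross(u,pd-C)[2])
    for c in P: print(c,(proj(P[c],pd)-D['paddle',c][0][0]).round(1))
    print('wrist-cam paddle at 115 uphill:',(C-.615*u).round(3))
E
python3 fit.py
```

```text
C [0.5166 0.2939 0.1508] yaw 85.88 bed 0.0561 sig [0.0026 0.0014 0.0022 0.0064 0.0038]
cradle [1.1 0.2] cradle [ 1.1 -0. ] cradle [-2.2  4.5] cradle [0.8 1. ] cradle [0.1 0. ] cradle [-2.1 -0.7] guard_end [-1.6 -3.3] guard_end [ 0.7 -2.3] guard_end [-2.4 -0. ] guard_end [-0.2  1. ] guard_end [0.8 3.4] guard_end [0.  0.6] carrier [ 2.4 -1.8] carrier [ 0.5 -0.6] carrier [-2.1 -0. ] carrier [-0.1 -0. ] carrier [ 1.  -0.7] 
carrier [ 0.4808 -0.204   0.1788] guard [0.5023 0.0947 0.162 ]
paddle [ 0.475  -0.3191  0.2192] along -0.6173113683607018 side -0.0025236697620801204
scene [-0.1  0.1]
side [ 0.1 -0.1]
wrist [-1.7 -0.6]
wrist-cam paddle at 115 uphill: [ 0.473 -0.319  0.185]
```

```bash
cat > sim.py <<'E'
import numpy as np
prof={'mj':lambda u:10*u**3-15*u**4+6*u**5,'cub':lambda u:3*u*u-2*u**3,'cos':lambda u:(1-np.cos(np.pi*u))/2,
'trap25':lambda u:np.where(u<.25,u*u/.375,np.where(u<.75,(u-.125)/.75,1-(1-u)**2/.375))}
def sim(v,D,T,lead,p,e_d=.3):
    # finger starts at 0 at t=0; free carrier would be at finger mid at T/2+lead (lead>0: late)
    dt=2e-4;w=12.57;L=.0621;tau=.17;mc=.45;mf=.3
    n=int((T+1.2)/dt);x=D/2-v*(T/2+lead);vx=v;th=om=0;mx=0;con=None
    uu=np.clip(np.arange(n)*dt/T,0,1);F=D*prof[p](uu);FV=np.gradient(F,dt)
    k=8e3;c=2*e_d*np.sqrt(k*.6)
    for i in range(n):
        pen=x-F[i];f=max(0,k*pen+c*(vx-FV[i])) if pen>0 else 0
        if f and con is None: con=(i*dt/T,vx-FV[i])
        a=(v-vx)/tau-f/(mc+.5*mf)
        om+=(-w*w*th-a/L-.6*om)*dt;th+=om*dt;vx+=a*dt;x+=vx*dt;mx=max(mx,abs(th))
    return mx,con
if __name__=='__main__':
    for v in (.13,.16,.18):
        for ratio in (1.5,1.7,1.9,2.1):
            D=.105;T=D/(v/ratio)
            print(v,ratio,round(T,2),{p:[round(sim(v,D,T,l/v,p)[0],3) for l in (-.012,-.006,0,.006,.012)] for p in prof})
E
python3 sim.py
```

```text
0.13 1.5 1.21 {'mj': [np.float64(0.293), np.float64(0.263), np.float64(0.173), np.float64(0.144), np.float64(0.153)], 'cub': [np.float64(0.178), np.float64(0.077), np.float64(0.039), np.float64(0.097), np.float64(0.137)], 'cos': [np.float64(0.218), np.float64(0.129), np.float64(0.088), np.float64(0.108), np.float64(0.141)], 'trap25': [np.float64(0.181), np.float64(0.069), np.float64(0.087), np.float64(0.098), np.float64(0.139)]}
0.13 1.7 1.37 {'mj': [np.float64(0.238), np.float64(0.166), np.float64(0.09), np.float64(0.116), np.float64(0.139)], 'cub': [np.float64(0.113), np.float64(0.073), np.float64(0.044), np.float64(0.061), np.float64(0.095)], 'cos': [np.float64(0.103), np.float64(0.088), np.float64(0.035), np.float64(0.071), np.float64(0.104)], 'trap25': [np.float64(0.105), np.float64(0.051), np.float64(0.087), np.float64(0.036), np.float64(0.094)]}
0.13 1.9 1.53 {'mj': [np.float64(0.119), np.float64(0.076), np.float64(0.033), np.float64(0.088), np.float64(0.116)], 'cub': [np.float64(0.077), np.float64(0.05), np.float64(0.048), np.float64(0.057), np.float64(0.074)], 'cos': [np.flo
[... 3372 characters left out ...]
, np.float64(0.082), np.float64(0.079), np.float64(0.114)], 'cos': [np.float64(0.163), np.float64(0.103), np.float64(0.065), np.float64(0.087), np.float64(0.126)], 'trap25': [np.float64(0.112), np.float64(0.144), np.float64(0.129), np.float64(0.07), np.float64(0.094)]}
0.18 2.1 1.23 {'mj': [np.float64(0.206), np.float64(0.162), np.float64(0.041), np.float64(0.108), np.float64(0.147)], 'cub': [np.float64(0.098), np.float64(0.088), np.float64(0.091), np.float64(0.079), np.float64(0.101)], 'cos': [np.float64(0.11), np.float64(0.086), np.float64(0.077), np.float64(0.08), np.float64(0.107)], 'trap25': [np.float64(0.115), np.float64(0.139), np.float64(0.135), np.float64(0.099), np.float64(0.086)]}
```

```bash
cat > g.py <<'E'
from fit import *
h=np.array([u[0],u[1],0])/np.hypot(u[0],u[1]); Z=np.array([0,0,1.])
SG=1
def ori(th):   # tilt: downhill finger low for th>0
    y=np.cos(th)*h-np.sin(th)*Z; z=-np.sin(th)*h-np.cos(th)*Z; y=SG*y
    return np.c_[np.cross(y,z),y,z]
def pt(s,dz): return C-u*s+np.array([0,0,dz])   # s uphill of cradle (m), dz above the axle path
W=.056; TH=np.radians(36); S0,S1=.168,.063
PAD=np.array([.475,-.3191,.2192])
def T(): return r.get_state()['time_s']
E
python3 - <<'E'
import g; from g import *
for sg in (1,-1):
    g.SG=sg
    for n,p,o in [('press',PAD-h*.034+[0,0,.03],ori(0)),('pressdn',PAD-h*.034-[0,0,.036],ori(0)),('above',pt(S0,.08),ori(TH)),('start',pt(S0,.0015),ori(TH)),('end',pt(S1,-.016),ori(0)),('cr',pt(0.01,-.016),ori(-.2))]:
        q=r.ik(p,o); print(sg,n,None if q is None else np.round(q,2).tolist())
E
```

```text
1 press [-0.83, 0.07, 1.67, -0.0, 1.4, -2.33]
1 pressdn [-0.83, 0.13, 1.73, -0.0, 1.28, -2.33]
1 above [0.32, 0.13, 1.72, -0.57, 1.56, -1.09]
1 start [0.32, 0.22, 1.78, -0.58, 1.44, -1.01]
1 end [0.22, 0.11, 1.84, -0.0, 1.19, -1.28]
1 cr [0.22, 0.12, 1.85, 0.21, 1.13, -1.37]
-1 press [-0.83, 0.07, 1.67, -0.0, 1.4, 0.81]
-1 pressdn [-0.83, 0.13, 1.73, -0.0, 1.28, 0.81]
-1 above [0.32, 0.13, 1.72, -0.57, 1.56, 2.05]
-1 start [0.32, 0.22, 1.78, -0.58, 1.44, 2.13]
-1 end [0.22, 0.11, 1.84, -0.0, 1.19, 1.86]
-1 cr [0.22, 0.12, 1.85, 0.21, 1.13, 1.77]
```

```bash
sed -i 's/^SG=1/SG=-1/' g.py; python3 - <<'E'
from g import *
t=T(); r.set_gripper(W); t1=T(); print('grip',t1-t)
r.goto(pt(S0,.09),ori(TH)); t2=T(); print('goto above',t2-t1)
r.servo_line(pt(S0,.0015),vel=.25); t3=T(); print('down .0885@.25',t3-t2)
a=r.snapshot('scene'); b=r.snapshot('side')
t3=T(); r.servo_line(pt(S1,-.016),ori(0),vel=.07); st=r.get_state(); print('catch D',np.linalg.norm(pt(S1,-.016)-pt(S0,.0015)),st['time_s']-t3, 'err',np.round(np.array(st['tcp_pos'])-pt(S1,-.016),4),np.abs(st['joint_vel']).max(), st['opening'])
c=r.snapshot('scene'); d=r.snapshot('side')
def crop(p,s,dz):
    x,y=proj(p,pt(s,dz)).astype(int); x=min(max(x,65),575); return cv2.resize(p['frame'][y-80:y+40,x-65:x+65],(390,300),interpolation=cv2.INTER_CUBIC)
im=np.vstack([np.hstack([crop(a,.12,.03),crop(b,.12,.03)]),np.hstack([crop(c,.08,.03),crop(d,.08,.03)])])
cv2.imwrite('pics/dry.png',im[:,:,::-1]); print(T())
E
```

```text
grip 0.3415999999999997
goto above 2.3917
down .0885@.25 0.5000000000000009
catch D 0.10741224081507675 1.6832999999999991 err [0.     0.0001 0.0001] 0.0022704739676557982 0.05580282582898017
10.3083
```

View pics/dry.png

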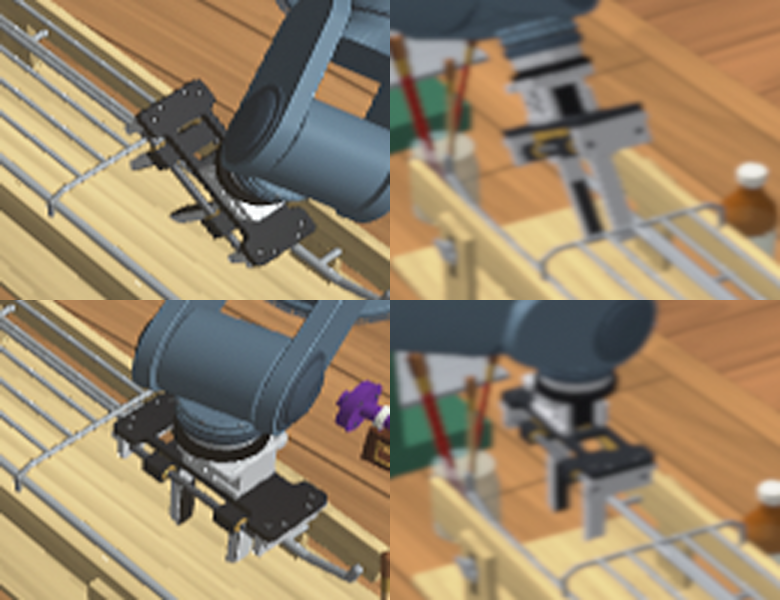

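The dry run worked: the tilted fingers start just past the guard's end bar, and upright they straddle the lane clear of the jar. Next I'll go back to the paddle and touch it, which also times the line profile.

```bash
python3 - <<'E'
from g import *
t=T(); r.servo_line(np.array(r.get_state()['tcp_pos'])+[0,0,.11],vel=.35); t1=T(); print('up .11@.35',t1-t)
p=PAD-h*.034
r.goto(p+[0,0,.05],ori(0)); t2=T(); print('goto',t2-t1)
hit=r.servo_line(p-[0,0,.010],vel=.06,max_force=.8); st=r.get_state()
print(hit,'dt',st['time_s']-t2,'travel',p[2]+.05-st['tcp_pos'][2],'of .06','z',st['tcp_pos'][2],st['force'],st['time_s'],np.abs(st['joint_vel']).max())
E
```

```text
up .11@.35 0.4667000000000012
goto 2.0999999999999996
True dt 0.8167000000000009 travel 0.054806205233406124 of .06 z 0.21439379476659387 [-0.06149403  0.0520024   0.91753844] 13.6917 0.014072647135209802
```

```bash
cat > plan.py <<'E'
from g import *
S1=.058
mj=lambda x:10*x**3-15*x**4+6*x**5
cub=lambda x:3*x*x-2*x**3
PR=[(mj,.05),(mj,.03),(cub,.0),(cub,.03)]
ERR=[-.008,0,.008]
def swing(sc,v,S0,wait,vel):
    """worst swing; arrays of candidates (N): sc = carrier s now, line starts after wait. """
    S0,wait,vel=[np.asarray(a,float)[:,None] for a in np.broadcast_arrays(S0,wait,vel)]
    K=len(PR)*len(ERR); err=np.tile(ERR,len(PR))[None]; lag=np.repeat([l for _,l in PR],len(ERR))[None]
    ism=np.repeat([f is mj for f,_ in PR],len(ERR))[None]
    Tl=np.hypot(S0-S1,.0175)/vel; a0=S0-.0212; D=a0-(S1-.018)
    x=np.zeros((len(S0),K))-sc+err; vx=np.full_like(x,v); th=np.zeros_like(x); om=th.copy(); mx=th.copy(); pF=None
    dt=5e-4;w=12.57;L=.0621;k=8e3;c=.6*np.sqrt(k*.6)
    for i in range(int((wait.max()+Tl.max()+.5)/dt)):
        q=np.clip((i*dt-wait-lag)/Tl,0,1); F=-a0+D*np.where(ism,mj(q),cub(q))
        FV=0*F if pF is None else (F-pF)/dt; pF=F
        pen=x-F; f=np.where(pen>0,np.maximum(0,k*pen+c*(vx-FV)),0)
        a=(v-vx)/.17-f/.6
        om+=(-w*w*th-a/L-.6*om)*dt; th+=om*dt; vx+=a*dt; x+=vx*dt; mx=np.maximum(mx,abs(th))
    return mx.max(1),mx.mean(1)
def best(sc,v,S0s,wmin):
    g=np.array([(s,wmin+w,v/ra) for s in S0s for w in np.arange(0,.8,.03) for ra in (1.8,2.,2.2)])
    m,a=swing(sc,v,g[:,0],g[:,1],g[:,2]); j=np.argmin(m+a); return g[j],m[j],a[j]
def see(names=('carrier','frame')):
    p=r.snapshot('side'); t=T()-.05; ss=np.arange(-.02,.52,.001); pr=np.array([proj(p,C-u*s) for s in ss]); o=[]
    for n in names:
        for d in r.pinpoint(n,p):
            e=np.linalg.norm(pr-d['xy'],axis=1)
            if e.min()<8: o.append(ss[e.argmin()]); break
    return t,(np.mean(o) if o else None),p
def est(tf,ms):
    # x=v*(t-t0); prior t0=tf+.17+-.06, v=.15+-.02
    e=lambda q:np.r_[(q[1]-.17)/.06,(q[0]-.15)/.02,[(.5-q[0]*(t-tf-q[1])-s)/.005 for t,s in ms if s is not None]]
    return least_squares(e,[.15,.17]).x
E
python3 - <<'E'
from plan import *
import time
# joint speed check of the transfer line
A=PAD-h*.034; A[2]=.262; B=pt(.168,.09); from scipy.spatial.transform import Rotation as Ro, Slerp
sl=Slerp([0,1],Ro.from_matrix([ori(0),ori(TH)]))
Q=np.array([r.ik(A+(B-A)*f,sl(f).as_matrix()) for f in np.linspace(0,1,21)])
D=np.linalg.norm(B-A); print('D',D,'peak joint speed at .55 (x1.875):',(abs(np.diff(Q,axis=0)).max(0)*20*1.875/(D/.55)).round(2))
t=time.time()
for v in (.13,.15,.17):
    for sc in (.22,.19,.16): print(v,sc,[np.round(x,3) for x in best(sc,v,[.168],0)])
print(time.time()-t)
t,s,_=see(); print('see',s,T())
E
```

```text
D 0.48081317178345784 peak joint speed at .55 (x1.875): [2.83 1.89 1.86 1.54 1.45 3.11]
0.13 0.22 [array([0.168, 0.   , 0.059]), np.float64(0.078), np.float64(0.06)]
0.13 0.19 [array([0.168, 0.   , 0.072]), np.float64(0.174), np.float64(0.086)]
0.13 0.16 [array([0.168, 0.   , 0.059]), np.float64(0.169), np.float64(0.156)]
0.15 0.22 [array([0.168, 0.   , 0.068]), np.float64(0.109), np.float64(0.074)]
0.15 0.19 [array([0.168, 0.   , 0.083]), np.float64(0.181), np.float64(0.102)]
0.15 0.16 [array([0.168, 0.   , 0.068]), np.float64(0.202), np.float64(0.184)]
0.17 0.22 [array([0.168, 0.   , 0.077]), np.float64(0.147), np.float64(0.089)]
0.17 0.19 [array([0.168, 0.   , 0.094]), np.float64(0.21), np.float64(0.129)]
0.17 0.16 [array([0.168, 0.36 , 0.077]), np.float64(0.222), np.float64(0.221)]
13.268166542053223
see 0.49650000000000044 13.8417
```

```bash
cat > post.py <<'E'
import plan; from plan import *
AE=.040; HP=.009+.010; DZ=-.014           # end axle s; post-to-axle offset; tip below axle path
def swing(sc,v,a0,wait,vel):
    a0,wait,vel=[np.asarray(a,float)[:,None] for a in (a0,wait,vel)]
    err=np.tile(ERR,len(PR))[None]; lag=np.repeat([l for _,l in PR],len(ERR))[None]; ism=np.repeat([f is mj for f,_ in PR],len(ERR))[None]
    D=a0-AE; Tl=D/vel; x=np.zeros((len(a0),len(err[0])))-sc+err; vx=np.full_like(x,v); th=0*x; om=0*x; mx=0*x; pF=None
    dt=5e-4;w=12.57;L=.0621;k=8e3;c=.6*np.sqrt(k*.6)
    for i in range(int((wait.max()+Tl.max()+.4)/dt)):
        q=np.clip((i*dt-wait-lag)/Tl,0,1); F=-a0+D*np.where(ism,mj(q),cub(q)); FV=0*F if pF is None else (F-pF)/dt; pF=F
        pen=x-F; f=np.where(pen>0,np.maximum(0,k*pen+c*(vx-FV)),0); a=(v-vx)/.17-f/.6
        om+=(-w*w*th-a/L-.6*om)*dt; th+=om*dt; vx+=a*dt; x+=vx*dt; mx=np.maximum(mx,abs(th))
    return mx.max(1),mx.mean(1)
def best(sc,v,a0s,wmin):
    g=np.array([(s,wmin+w,v/ra) for s in a0s for w in np.arange(0,.7,.035) for ra in (1.7,1.9,2.1,2.3)])
    m,a=swing(sc,v,*g.T); j=np.argmin(m+a); return g[j],m[j],a[j]
def tcp(a,dz=DZ): return pt(a-HP,dz)
y=np.array([h[1],-h[0],0]); RC=np.c_[np.cross(y,-Z),y,-Z]     # closing axis across the lane
def yaw(a): c,s=np.cos(a),np.sin(a); return np.array([[c,-s,0],[s,c,0],[0,0,1]])@RC
ZT=.2155
E
python3 - <<'E'
from post import *
from scipy.optimize import brentq
B=tcp(.165,.06); qB=np.array(r.ik(B,RC)); print('qB',qB.round(2))
A=PAD.copy(); A[2]=.25
a=brentq(lambda a:r.ik(A,yaw(a))[5]-qB[5],-1.4,-.4); print('yaw',a)
from scipy.spatial.transform import Rotation as Ro, Slerp
sl=Slerp([0,1],Ro.from_matrix([yaw(a),RC]))
Q=np.array([r.ik(A+(B-A)*f,sl(f).as_matrix()) for f in np.linspace(0,1,21)]); D=np.linalg.norm(B-A)
print('D',D,'peak at .6',(abs(np.diff(Q,axis=0)).max(0)*20*1.875/(D/.6)).round(2))
for v in (.13,.15,.17,.18):
    s=.5-v*(1.42-.17); b=best(s,v,[.18,.16,.14,.12],.36); print(v,round(s,3),b[0].round(3),np.round(b[1:],3))
t=T(); r.servo_line(np.array(r.get_state()['tcp_pos'])+[0,0,.03],vel=.2)
r.goto(A,yaw(a)); t1=T(); r.set_gripper(0.0); t2=T()
hit=r.servo_line([A[0],A[1],ZT-.014],vel=.08); print(t1-t,t2-t1,T()-t2,r.get_state()['force'],r.get_state()['opening'])
print(see(('carrier',))[1],T()); open('yaw.txt','w').write(str(a))
E
```

```text
qB [ 0.07 -0.06  1.86 -0.    1.34  0.14]
yaw -0.8598568682330754
D 0.46965987824297634 peak at .6 [2.3  1.27 1.42 0.   0.2  0.52]
0.13 0.338 [0.18  0.5   0.057] [0.062 0.053]
0.15 0.312 [0.16  0.465 0.065] [0.088 0.068]
0.17 0.287 [0.14  0.43  0.074] [0.122 0.091]
0.18 0.275 [0.14  0.36  0.078] [0.176 0.1  ]
0.9832999999999998 0.9417000000000009 0.7582999999999984 [0.08890488 0.64589617 0.81682175] 0.0005732466407460502
0.4790000000000004 16.625
```

```bash
python3 - <<'E'
from post import *
t,s,p=see(); print(t,s); save(p,'chk')
im=cv2.resize(p['frame'][190:350,290:490],(800,600),interpolation=cv2.INTER_CUBIC); cv2.imwrite('pics/chkc.png',im[:,:,::-1])
E
```

```text
16.625 0.4695000000000004
```

View pics/chkc.png

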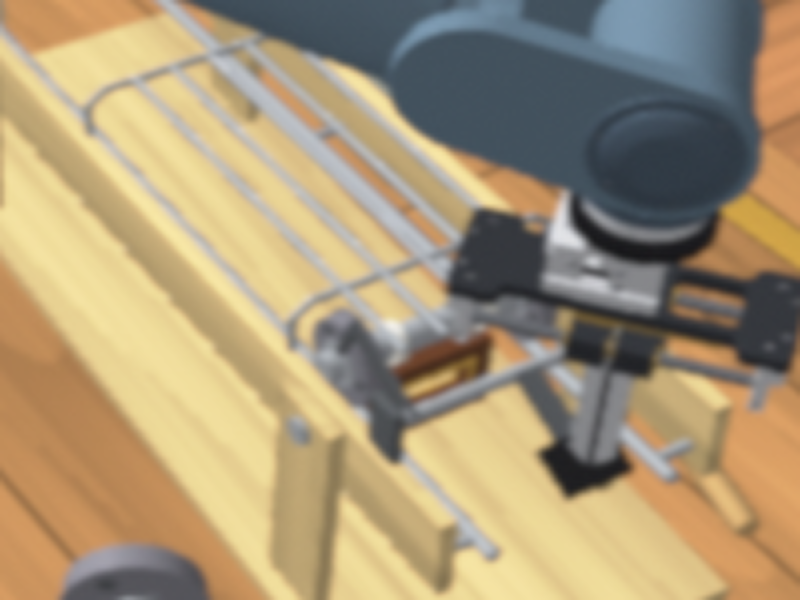

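The frame now hangs beyond the latch bar and the two readings fell from 0.479 to 0.470, so the carrier came free at the shallower press and is already rolling. The clock is stopped, so I'll plan the interception before moving.

```bash
python3 - <<'E'
from post import *
import post
print(r.get_state()['time_s'],r.get_state()['tcp_pos'])
tau=.17
def X(v,t): return v*(t-tau*(1-np.exp(-t/tau)))
for AEi in (.036,):
  post.AE=AEi
  for tot,name in ((1.47,'nomeas'),(1.52,'snap'),(1.57,'meas')):
    for v in (.13,.15,.17):
        s=.5-X(v,.525+tot)
        b=best(s,v,[.17,.155,.14,.125,.11,.1],0); print(name,v,round(s,3),b[0].round(3),np.round(b[1:],3))
E
```

```text
16.775 [ 0.47517525 -0.31926964  0.20200071]
nomeas 0.13 0.263 [0.17  0.    0.057] [0.066 0.054]
nomeas 0.15 0.226 [0.14  0.07  0.065] [0.097 0.074]
nomeas 0.17 0.19 [0.125 0.    0.074] [0.162 0.099]
snap 0.13 0.256 [0.155 0.14  0.057] [0.068 0.057]
snap 0.15 0.219 [0.14  0.035 0.065] [0.102 0.074]
snap 0.17 0.181 [0.11  0.07  0.074] [0.164 0.111]
meas 0.13 0.25 [0.155 0.105 0.057] [0.067 0.057]
meas 0.15 0.211 [0.14  0.    0.065] [0.116 0.075]
meas 0.17 0.173 [0.11  0.035 0.074] [0.174 0.11 ]
```

```bash
python3 - <<'E'
from post import *
import pickle
t0=T(); p0=np.array(r.get_state()['tcp_pos'])
r.servo_line([p0[0],p0[1],.248],vel=.45); t1=T()
r.servo_line(tcp(.14,.062),RC,vel=.62); t2=T()
p=r.snapshot('side'); t3=T(); print(t1-t0,t2-t1,t2)
pickle.dump((t2,p),open('m1.pkl','wb')); save(p,'m1')
x0,y0=270,180; im=cv2.resize(p['frame'][y0:y0+120,x0:x0+160],(800,600),interpolation=cv2.INTER_CUBIC)
for s in np.arange(.2,.46,.02):
    q=((proj(p,C-u*s)-[x0,y0])*5).astype(int); cv2.circle(im,tuple(q.tolist()),2,(255,0,0),-1)
    if round(s*100)%4==0: cv2.putText(im,str(round(s*1000)),tuple((q+[6,-4]).tolist()),0,.45,(255,0,0))
cv2.imwrite('pics/m1c.png',im[:,:,::-1])
E
```

```text
0.25 1.1417000000000002 18.1667
```

View pics/m1c.png

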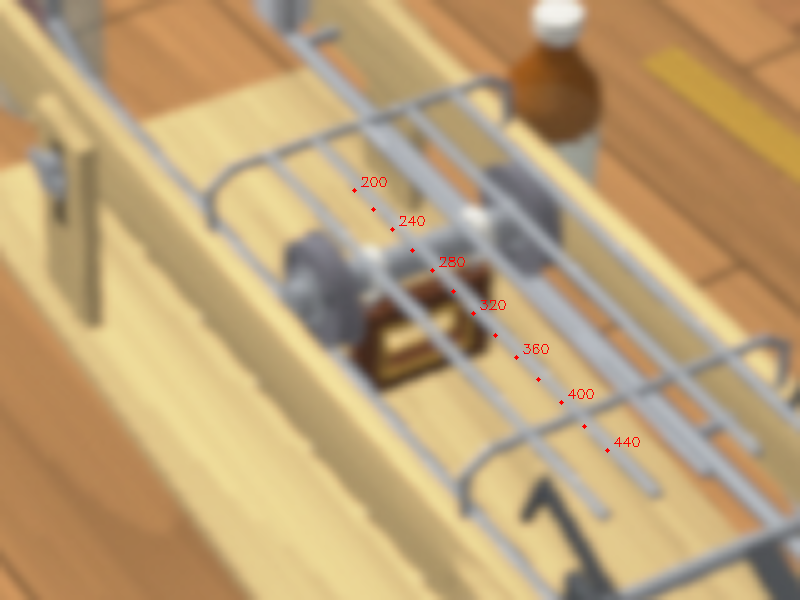

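By eye, the axle lies across the lane at crop (410,247), between sleeves at (372,258) and (472,220). That puts it about 258 mm uphill of the cradle at t = 18.167, so v ≈ 0.139 m/s. Going in now.

```bash
python3 - <<'E'
from post import *
import post
post.AE=.037; v=.139
t=T(); s=.258-v*(t-18.1667)
vd=.5
td=np.linalg.norm(tcp(.14)-tcp(.14,.062))/vd+.15
g,m,a=best(s,v,[.17,.155,.148,.14,.132,.125],td); print('now',s,'plan',g.round(3),m,a)
r.servo_line(tcp(g[0]),vel=vd); el=T()-t; w=g[1]-el; print('down',el,'wait',w)
if w>.005: r.dwell(w)
t1=T(); r.servo_line(tcp(post.AE),vel=g[2]); st=r.get_state(); print('line',T()-t1,st['force'],st['time_s'])
r.dwell(.2)
p=r.snapshot('side'); q=r.snapshot('scene'); save(p,'c_side'); save(q,'c_scene'); print(T(),r.get_state()['force'])
for P_,n in ((p,'side'),(q,'scene')): print(n,proj(P_,C-u*.037).round(1),[(np.round(d['xy'],1).tolist(),round(d['score'],2)) for d in r.pinpoint('carrier',P_)[:4]])
x,y=proj(p,C-u*.06).astype(int);x2,y2=proj(q,C-u*.05).astype(int)
im=np.hstack([cv2.resize(P_['frame'][b-70:b+80,a-50:a+50],(400,600),interpolation=cv2.INTER_CUBIC) for P_,a,b in ((p,x,y),(q,x2,y2))])
cv2.imwrite('pics/cc.png',im[:,:,::-1])
E
```

```text
now 0.2510499999999999 plan [0.132 0.372 0.06 ] 0.09894876340888815 0.07049068985789612
down 0.3000000000000007 wait 0.07199999999999934
line 1.7250000000000014 [-0.00544695  0.7848674  -0.37978845] 20.3167
20.6167 [-0.65297091  0.09409851  0.71031866]
side [311.9 188.3] [([313.8, 186.6], 0.76), ([321.9, 378.3], 0.76), ([227.5, 237.9], 0.55)]
scene [371.8 290.7] [([306.8, 142.2], 0.92), ([371.7, 291.2], 0.77), ([429.7, 245.4], 0.77), ([423.0, 362.0], 0.2)]
```

View pics/cc.png

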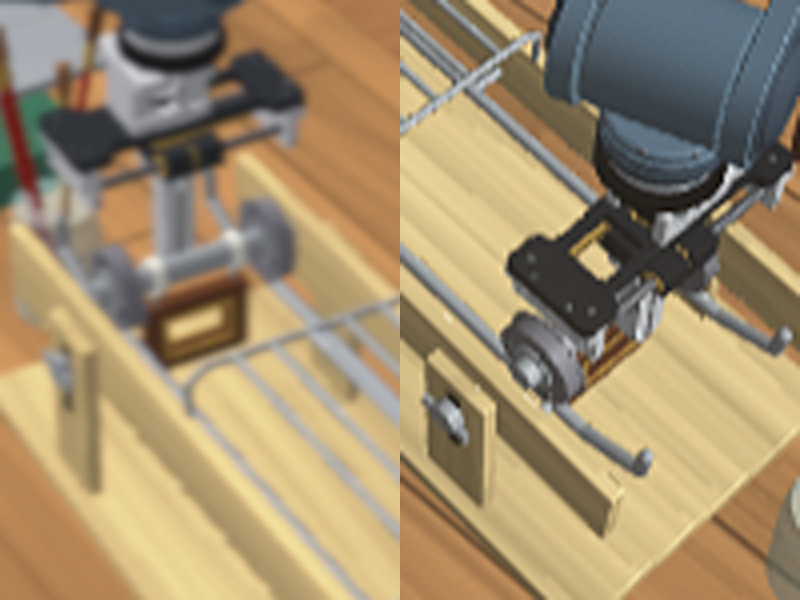

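The picture shows the carrier standing against the finger post about 40 mm short of the cradle, with the frame hanging plumb. I'll hold it there, then ease it in.

```bash
python3 - <<'E'
from post import *
r.dwell(1.0)
_,s,_=see(); print('held at',s,T())
r.dwell(.3)
r.servo_line(tcp(.006),vel=.018); r.servo_line(tcp(-.012),vel=.012); t=T()
a=see()
r.dwell(.4)
p=r.snapshot('side'); q=r.snapshot('scene'); save(q,'e_scene'); print(T(),'see',a[1],'force',r.get_state()['force'])
for P_,n in ((p,'side'),(q,'scene')): print(n,proj(P_,C).round(1),[(np.round(d['xy'],1).tolist(),round(d['score'],2)) for d in r.pinpoint('carrier',P_)[:4]])
x,y=proj(p,C).astype(int);x2,y2=proj(q,C).astype(int)
im=np.hstack([cv2.resize(P_['frame'][b-60:b+60,a-40:a+40],(400,600),interpolation=cv2.INTER_CUBIC) for P_,a,b in ((p,x,y),(q,x2,y2))])
cv2.imwrite('pics/ee.png',im[:,:,::-1])
E
```

```text
held at 0.12600000000000014 21.8667
26.3417 see 0.005500000000000022 force [-0.22091326  1.07673616  0.74611053]
side [305.8 182. ] [([225.8, 237.2], 0.79), ([308.3, 184.3], 0.67), ([324.1, 381.2], 0.63)]
scene [382.3 300.4] [([307.6, 144.9], 0.84), ([429.7, 246.4], 0.83), ([384.6, 303.5], 0.69)]
```

View pics/ee.png

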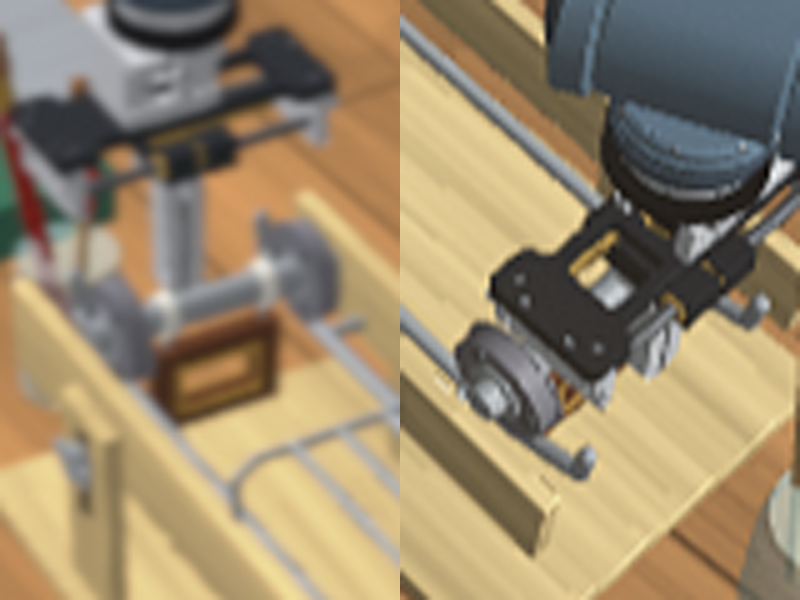

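The carrier now sits in the V at the low end, with side (308,184) and scene (385,303) against the predicted cradle at (306,182) and (382,300). I'll withdraw the post, then go back and press the paddle fully down, since it was freed at a shallow press.

```bash
python3 - <<'E'
from post import *
r.servo_line(tcp(-.017),vel=.02); r.servo_line(tcp(-.017)+[0,0,.12],vel=.22); print('up',T(),r.get_state()['force'])
a=float(open('yaw.txt').read()); A=PAD.copy(); A[2]=.25
r.servo_line(A+[0,0,.02],yaw(a),vel=.35); print('over paddle',T())
hit=r.servo_line([A[0],A[1],ZT-.036],vel=.12,max_force=20); st=r.get_state(); print('press',hit,st['tcp_pos'][2],st['force'],st['time_s'])
r.servo_line(A+[0,0,.03],vel=.3)
p=r.snapshot('side'); q=r.snapshot('scene')
for P_,n in ((p,'side'),(q,'scene')): print(n,proj(P_,C).round(1),[(np.round(d['xy'],1).tolist(),round(d['score'],2)) for d in r.pinpoint('carrier',P_)[:4]])
print(T())
x,y=proj(p,C).astype(int);x2,y2=proj(p,PAD).astype(int)
im=np.hstack([cv2.resize(p['frame'][b-60:b+60,a-40:a+40],(400,600),interpolation=cv2.INTER_CUBIC) for a,b in ((x,y),(x2,y2))])
cv2.imwrite('pics/ff.png',im[:,:,::-1])
E
```

```text
up 27.5333 [-0.24108755 -0.47969505 -1.05417645]
over paddle 29.5417
press False 0.17970251096905815 [ 0.64840017  0.01524982 -0.25453225] 30.4417
side [305.8 182. ] [([229.6, 240.3], 0.96), ([321.9, 381.9], 0.95), ([307.4, 185.2], 0.94)]
scene [382.3 300.4] [([308.8, 141.4], 0.98), ([380.6, 305.5], 0.96)]
31.125
```

View pics/ff.png

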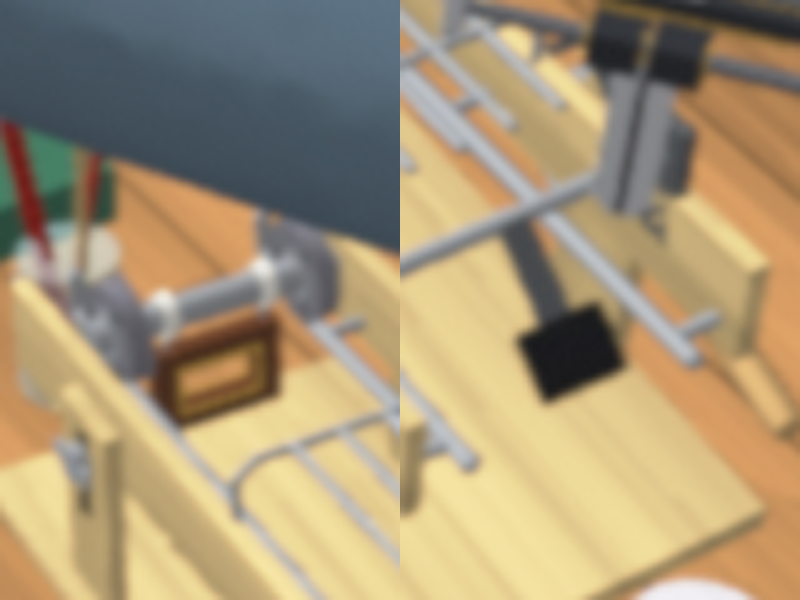

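The carrier lies still in the cradle with the frame plumb, the paddle is fully down and the gripper is clear of everything. Handing in.

```bash
python3 - <<'E'
from plant import r
print(r.hand_in())
E
```

```text
the job is handed in; nothing more can be done
None
```

Handed in at about 31 s with the carrier at rest in the cradle and the frame hanging still, but I had to work around two things: the latch let go at a shallow press, so I pushed the paddle fully down only afterwards, and I caught and eased the carrier with the closed fingers held in front of the axle tube, not by gripping it; it stood still about 40 mm short for about 2 s, and I never measured the swing, which I had simulated at under 0.10 rad.

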